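Feel the plate gap with the taper gauge

TASK

Measure the gap of the small plate stand: pick up the taper gauge with the long thin blade (not the one with the short thick block) and slide its blade, flat on the lower plate and straight in, between the two plates until it drags snugly, that is until the sprung upper plate has just been raised by a millimetre or two, never forced towards the end of its travel. Then finish while still holding the gauge by its handle at that depth, so that I can read it, and leave the other things on the desk where they are.

Things in the scene. Friction and masses are not known exactly. Their poses are not given: they have to be found in the camera images.
- taper_gauge: taper gauge, lying flat on a black rubber pad whose top is 5 mm above the desk. Dark wooden handle 56 (x) x 14 (y) x 24 mm high; steel blade 75 long x 12 mm wide along +x, its sole flush with the handle's underside, its top sloping evenly from 3 mm thick at the tip to 10.5 mm at the handle. 42 to 84 g. Origin: centre of the handle's underside; z up. May slip a little in the grip
- taper_tip (a point): middle of the blade's tip, on the sole, 103 mm along +x from the origin of taper_gauge
- block_gauge: the other gauge, to be left alone: same handle (56 x 14 x 24 mm), but a steel block only 32 long x 12 wide x 12 mm thick along +x, too thick for the gap. Origin: centre of the handle's underside
- stand: plate stand, fixed, on a white card mat (top 2.3 mm above the desk): grey base 108 x 84 x 12 mm, two upright steel columns at x = 18, y = +-32 mm with a grey bridge between (75 mm high in all). Origin: at the underside, below the middle of the upper plate's front edge; the blade goes in along +x, the mouth faces -x; z up
- lower_plate: fixed ground steel plate of the stand, 88 (x) x 42 (y) x 8 mm, its top 20 mm above the stand's underside (about 22 mm above the desk); it reaches from 24 mm in front of the upper plate's front edge to 64 mm behind that edge. Same origin and axes as the stand
- mouth (a point): middle of the mouth: on top of the lower plate, right under the upper plate's front edge (20 mm above the stand's origin)
- bridge (a joint): height setting of the bridge, 0 to 0.0025 m, held stiffly by clamp screws; the resting gap between the plates is 4 mm plus this value, so the blade first touches the upper plate 10 to 35 mm inside
- upper_plate (a joint): lift of the sprung upper plate (36 x 36 x 7 mm steel) above its resting stop, 0 (at rest) to 0.005 m. It moves straight up, pressed down with 3 N at rest plus 3.5 N per mm of lift; its front edge is square. Pushing the blade in takes about 6 to 9 N at a lift of 1 to 1.5 mm (steel on steel, friction about 0.35), more if the gauge is also pressed down
- wax_tin: round yellowish plastic pot, 56 mm across, 28 mm high, a bystander. Origin: centre of its underside
- loose_movement: round brass watch movement, 41 mm across, 9 mm high, a bystander lying right of the stand. Origin: centre of its underside
- case_ring_0: plain steel watch case ring, 44 x 48 x 6 mm, a bystander lying left of the stand. Origin: centre of its underside

How it is judged:
By the outcome, as a careful person would: the job done as asked, in the order asked, and still so for the second after the job is handed in, while the arm keeps its last pose, push and grip.
It also fails if it takes over 45 s, if anything falls off the work surface, if the arm or the gripper's body presses on something with over 40 N, if the wrist force passes 120 N, or if a joint passes its speed limit or range.

ROBOT

A 7-joint arm with a two-finger parallel gripper is mounted at the origin on a cart in front of the work surface, level with it; the furniture and walls round the work are solid. World frame = base frame: x ahead of the robot, y to its left, z up, the work surface at z = 0. Lengths are in mm, angles in degrees, forces in N, time in s.
With the tool pointing down it reaches from about 425 to 875 mm from the base axis. Payload 8.4 kg.
Tool frame: the origin (TCP) lies at the very end of the fingers, on their centre line; the grasp point (between the pads) lies 19 mm behind it; y points along the fingers, x is the direction in which the jaws open and shut, and the axes are right-handed (so a half turn about y gives the same grasp; the last joint's range is limited). The gripper opens to 87 mm and grips with 3 to 60 N. Pads are 19 mm wide; open, the fingers measure 117 mm over their backs; the gripper's body (75 mm by 190 mm) begins 51 mm behind the grasp point.
Start: joints at [70.634, 19.091, 2.286, 83.961, -0.768, 76.965, -3.352], TCP at [153.728, -631.531, 222.546] pointing down, gripper open.
Joint ranges: [-147.57, 147.57], [-21.85, 119.76], [-74.77, 79.35], [14.55, 137.4], [-85.83, 265.84], [4.83, 119.75], [-152.11, 152.11]. Speed limits (degrees/s): [127.2, 127.2, 159.86, 159.86, 180, 180, 180].

INTERFACE

Orientations are given as a 3x3 rotation matrix whose columns are the frame's x, y, z axes.
In Python, from rig import env gives the robot as it stands.
- The arm moves only by the tool send_rows, never from a script. Its argument "motion" is one flat list of numbers, 7 for each row, row after row: the turn, a rotation vector about the tool's x, y, z in units of 6 degrees (1.0 is 6 degrees), then the shift along the tool's x, y, z in mm, then the opening, from -1 (shut) to 1 (fully open). In form: [rx, ry, rz, x, y, z, gripper, rx, ry, rz, x, y, z, gripper, ...]. A call has 1 to 20 rows; each row is the pose to reach, as a shift and turn from the pose commanded when the call began, along the tool's axes at that moment; what a row does not reach only later rows make up. A row lasts 1/8 s, in which the tool goes at most 62.5 mm and 10.7 degrees, less where a joint would pass 70% of its speed; a pose out of reach is approached as far as the arm can. A call with a gripper value outside its range is refused whole. The fingers move at their own pace and stop on an object; "grip_force" is the grip in N (left out, the last holds). Time passes only in rows, so rows that repeat a pose let the fingers close. It gives the time, the measured TCP pose, the force and the opening at its end, in the units of the state.
- env.get_obs(): the state, without advancing time (a new reading comes with each control period).
- env.capture(name): name is "scene" or "top"; returns the picture (480x640x3 uint8, red, green, blue); there is no depth.
- env.get_calibration(name): a dict with "mtx" (3x3 intrinsics, pixels), "extrinsics" (4x4, takes a point from world to camera coordinates). Camera axes: x right, y down, z forward; pixel columns grow to the right and rows downward; lengths in mm; the calibration is good to about 2 mm. A picture is of the moment at which its call begins. get_calibration takes no time and is no camera call.
- env.close_job(): hands the job in, once; it reports no verdict.
The state is a dict: "t": time; "joint_positions": joint angles; "dq": joint speeds; "joint_torque": joint torques, N m; "position": TCP position; "eef_rot": TCP orientation; "contact_force": force on the tool from outside, world axes, zero at the start; "ft_torque": the same for the moment, N m; "grip_width": finger opening in mm.
Only numpy, scipy, OpenCV 4.12 (cv2) and the standard library are available. Lean on these libraries where they do the work, as an engineer would, in place of code of your own. Each camera call takes 0.05 s, during which the arm holds its last target.

## Working session

There is one attempt and no reset: what is moved stays moved. The work goes in short steps, Python scripts to look and compute and a tool call to move; the robot and the scene stay as the last step left them, time stands still between calls to the robot, and variables do not carry over. Pictures are saved under pics/ and viewed, and the job is handed in when it is done.

Besides the shell and the picture viewer there is one more tool, called after "Request:" in YAML: its name, and indented under it one key for each argument. send_rows: Moves the arm, as the interface text tells. Its arguments: {"type":"object","properties":{"motion":{"type":"array","items":{"type":"number"}},"grip_force":{"type":"number"}},"required":["motion"]}

```bash
mkdir -p pics; ls; python3 - <<'E'
from rig import env
import cv2
o=env.get_obs()
for k in o: print(k,o[k])
for n in ("scene","top"):
    im=env.capture(n); cv2.imwrite(f"pics/{n}0.png",im[:,:,::-1])
    c=env.get_calibration(n); print(n,c["mtx"],c["extrinsics"])
E
```

```text
pics
t 0.0
joint_positions [70.63257424 19.13066469  2.28256913 84.0123003  -0.76744543 76.9648819
 -3.34906607]
dq [-0.06930578  0.09095335  0.07362279  0.06989885  0.01008454 -0.10130333
  0.10237346]
joint_torque [-1.08585613e-03 -6.56369305e+01  1.33478846e+00 -4.03799486e+01
 -5.98009257e-02  4.51374741e-02  1.82694971e-04]
position [ 153.64223918 -631.08970904  221.66052121]
eef_rot [[ 2.36624287e-01 -4.81798764e-04  9.71601109e-01]
 [-9.71599889e-01  1.54328778e-03  2.36624755e-01]
 [-1.61346563e-03 -9.99998693e-01 -1.02936255e-04]]
contact_force [ 1.04004032 -0.17059936  0.21740692]
ft_torque [-0.01779427  0.03790151 -0.01457247]
grip_width 86.67450927888866
scene [[566.84957715   0.         324.34580756]
 [  0.         566.84957715 240.05441496]
 [  0.           0.           1.        ]] [[-6.90211831e-01 -7.23602156e-01 -2.74731466e-03  5.26724834e+02]
 [-5.41180582e-01  5.18720904e-01 -6.61855122e-01  1.98301142e+02]
 [ 4.80344883e-01 -4.55333442e-01 -7.49626741e-01  9.51385175e+02]
 [ 0.00000000e+00  0.00000000e+00  0.00000000e+00  1.00000000e+00]]
top [[616.7643835    0.         321.04650695]
 [  0.         616.7643835  245.02936643]
 [  0.           0.           1.        ]] [[ 1.06500015e-02 -9.99671545e-01  2.33104838e-02  2.13385995e+02]
 [-9.97016686e-01 -1.23981891e-02 -7.61840765e-02  5.40354299e+02]
 [ 7.64480613e-02 -2.24295807e-02 -9.96821252e-01  1.11843587e+03]
 [ 0.00000000e+00  0.00000000e+00  0.00000000e+00  1.00000000e+00]]
```

View pics/scene0.png

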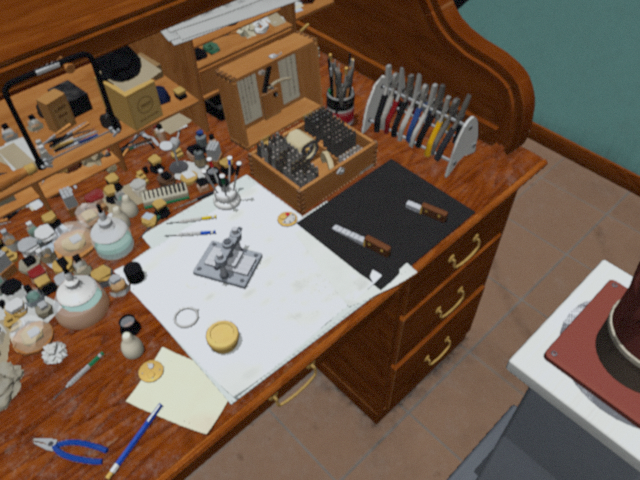

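View pics/top0.png

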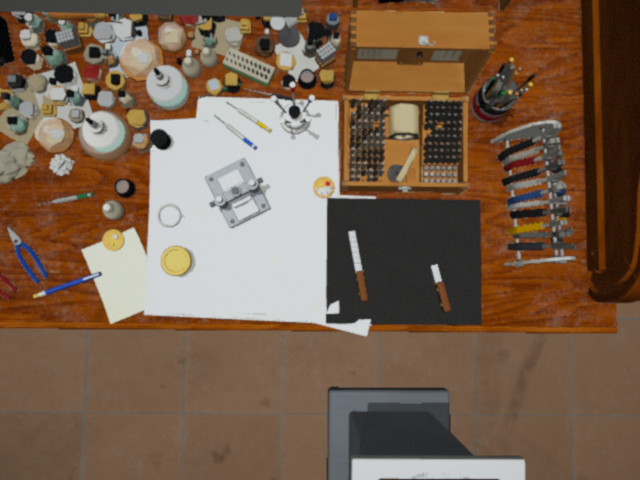

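```bash
python3 - <<'E'
import cv2
a=cv2.imread("pics/top0.png");b=cv2.imread("pics/scene0.png")
cv2.imwrite("pics/z1.png",cv2.resize(a[145:245,190:300],None,fx=6,fy=6,interpolation=cv2.INTER_CUBIC)[:600,:])
cv2.imwrite("pics/z2.png",cv2.resize(a[215:315,335:465],None,fx=6,fy=6,interpolation=cv2.INTER_CUBIC))
cv2.imwrite("pics/z3.png",cv2.resize(b[220:295,185:275],None,fx=8,fy=8,interpolation=cv2.INTER_CUBIC))
E
```

```text
(no output)
```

View pics/z1.png

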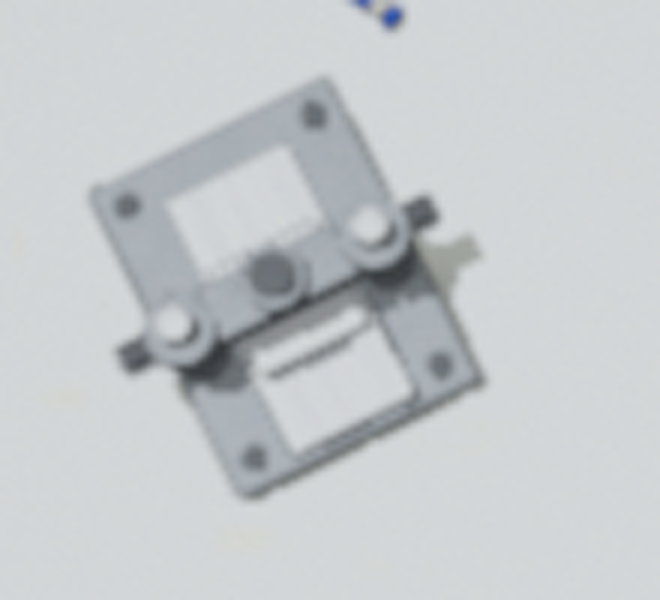

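View pics/z2.png

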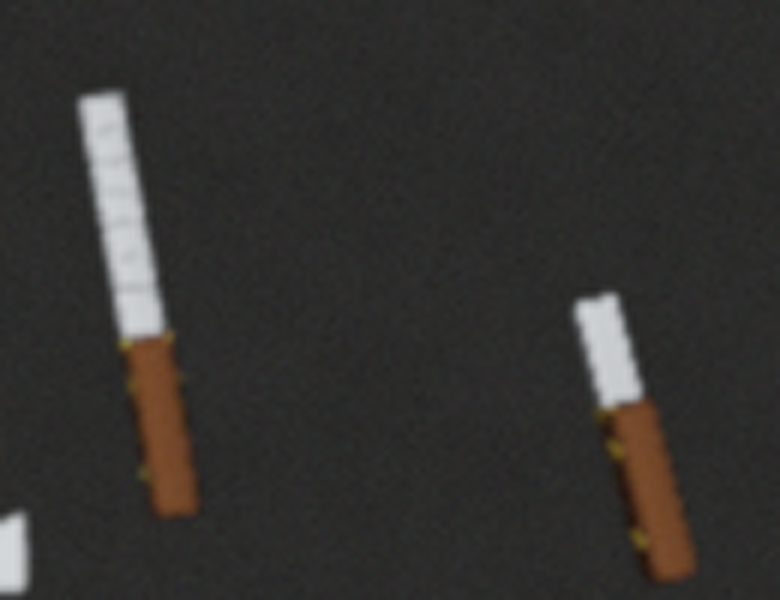

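View pics/z3.png

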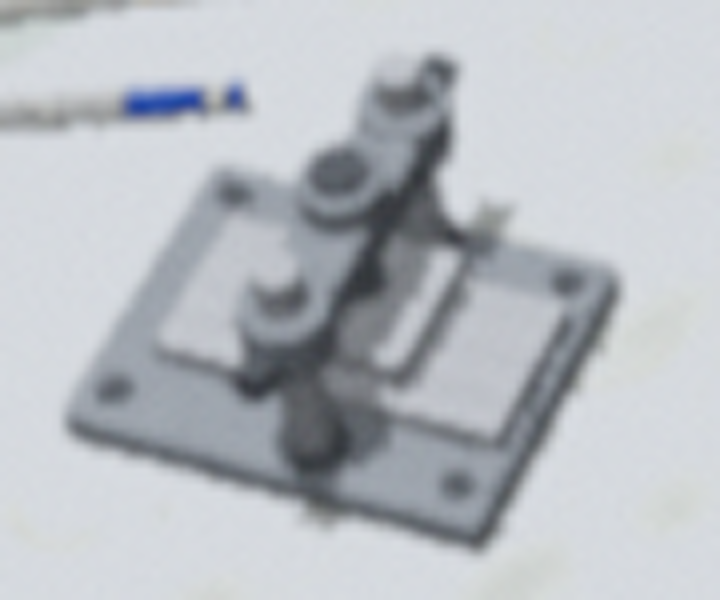

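```bash
cat > h.py <<'E'
import numpy as np, cv2
from rig import env
C={n:env.get_calibration(n) for n in("scene","top")}
def ray(n,uv):
    K=C[n]["mtx"];E=C[n]["extrinsics"];R=E[:3,:3];t=E[:3,3]
    d=R.T@np.linalg.inv(K)@np.array([uv[0],uv[1],1.0]);return -R.T@t,d
def onz(n,uv,z):
    c,d=ray(n,uv);return c+d*(z-c[2])/d[2]
def proj(n,p):
    E=C[n]["extrinsics"];q=C[n]["mtx"]@(E[:3,:3]@np.asarray(p,float)+E[:3,3]);return q[:2]/q[2]
E
python3 - <<'E'
from h import *
im=cv2.imread("pics/top0.png");im2=cv2.imread("pics/scene0.png")
# gauges: bright or brown on black pad
def steel(im,box,n):
    x0,y0,x1,y1=box;c=im[y0:y1,x0:x1].astype(int)
    hsv=cv2.cvtColor(c.astype(np.uint8),cv2.COLOR_BGR2HSV)
    for nm,m in(("steel",(c.min(2)>120)),("wood",(c[...,2]-c[...,0]>45))):
        k,l,s,ce=cv2.connectedComponentsWithStats(m.astype(np.uint8))
        for i in range(1,k):
            if s[i,4]>60:
                pts=np.argwhere(l==i)[:,::-1].astype(np.float32)+[x0,y0]
                r=cv2.minAreaRect(pts.astype(np.float32)); bp=cv2.boxPoints(r)
                print(n,nm,s[i,4],r, )
                for z in(5,29): print("  z",z,[np.round(onz(n,p,z)[:2],1).tolist() for p in bp], np.round(onz(n,r[0],z)[:2],1))
steel(im,(342,220,460,318),"top")
steel(im2,(325,195,455,262),"scene")
E
```

```text
top steel 295 ((354.7799987792969, 250.54000854492188), (40.51755905151367, 7.244861125946045), 79.69515228271484)
  z 5 [[565.3, 170.0], [567.9, 156.6], [493.5, 142.6], [491.0, 155.9]] [529.3 156.3]
  z 29 [[562.9, 171.5], [565.5, 158.5], [492.6, 144.8], [490.1, 157.8]] [527.7 158.1]
top steel 131 ((435.9461975097656, 272.9692687988281), (17.979686737060547, 7.104168891906738), 74.74488067626953)
  z 5 [[503.6, 15.1], [507.2, 2.3], [475.0, -6.5], [471.3, 6.4]] [489.2   4.3]
  z 29 [[502.5, 20.0], [506.0, 7.4], [474.4, -1.2], [470.9, 11.4]] [488.4   9.4]
top wood 222 ((361.177001953125, 285.787841796875), (29.26897621154785, 8.214029312133789), 81.02737426757812)
  z 5 [[489.4, 155.9], [491.9, 140.8], [438.4, 132.0], [435.9, 147.1]] [463.9 143.9]
  z 29 [[488.6, 157.8], [491.1, 143.0], [438.7, 134.4], [436.2, 149.1]] [463.6 146.1]
top wood 227 ((442.5560302734375, 296.5850830078125), (29.631202697753906, 8.760530471801758), 75.0685806274414)
  z 5 [[469.8, 7.1], [474.2, -8.8], [421.2, -22.8], [416.9, -7.0]] [445.5  -7.9]
  z 29 [[469.4, 12.1], [473.7, -3.5], [421.8, -17.2], [417.6, -
[... 898 characters left out ...]
8491211), 12.528807640075684)
  z 5 [[471.1, 7.3], [487.8, -20.1], [440.0, -45.6], [424.4, -18.0]] [455.6 -19. ]
  z 29 [[458.1, 27.4], [474.2, 0.8], [427.9, -24.0], [412.7, 2.9]] [443.    1.8]
scene wood 546 ((435.0, 245.5), (31.0, 38.0), 90.0)
  z 5 [[444.8, 49.2], [392.0, -5.9], [342.2, 58.4], [392.5, 110.9]] [392.2  53.9]
  z 29 [[432.5, 68.1], [381.2, 14.6], [332.8, 77.1], [381.7, 128.1]] [381.4  72.7]
scene wood 164 ((376.5369873046875, 244.33876037597656), (25.836593627929688, 10.769779205322266), 22.380136489868164)
  z 5 [[492.5, 154.4], [505.1, 129.5], [454.7, 114.5], [443.1, 139.2]] [473.6 134.4]
  z 29 [[478.9, 170.3], [491.1, 146.1], [442.1, 131.5], [430.8, 155.6]] [460.5 150.9]
```

```bash
cat > st.py <<'E'
from h import *
def edge(im,p,q,w=3.0,bright_only=True):
    """subpixel line through strongest gradient near p-q; returns line (pt,dir)"""
    g=cv2.cvtColor(im,cv2.COLOR_BGR2GRAY).astype(np.float32);g=cv2.GaussianBlur(g,(0,0),0.7)
    p=np.array(p,float);q=np.array(q,float);d=(q-p)/np.linalg.norm(q-p);n=np.array([-d[1],d[0]])
    s=np.arange(-w,w+.01,.1);P=[]
    for f in np.linspace(.12,.88,25):
        c=p+f*(q-p);xy=(c+np.outer(s,n)).astype(np.float32)
        v=cv2.remap(g,xy[None,:,0].copy(),xy[None,:,1].copy(),cv2.INTER_CUBIC)[0]
        gr=np.gradient(v);P.append(c+n*s[np.argmax(abs(gr))])
    P=np.array(P,np.float32)
    vx,vy,x,y=cv2.fitLine(P,cv2.DIST_HUBER,0,.01,.01).ravel()
    r=abs((P-[x,y])@np.array([-vy,vx]));return (np.array([x,y]),np.array([vx,vy]),np.median(r))
def inter(a,b):
    A=np.stack([a[1],-b[1]],1);t=np.linalg.solve(A,b[0]-a[0]);return a[0]+t[0]*a[1]
E
python3 - <<'E'
from st import *
def quad(n,im,pts,z):
    L=[edge(im,pts[i],pts[(i+1)%4]) for i in range(4)]
    c=[inter(L[i-1],L[i]) for i in range(4)]
    W=np.array([onz(n,u,z)[:2] for u in c])
    print(n,"resid",[round(float(l[2]),2) for l in L]);print(np.round(c,1).tolist());print(np.round(W,1).tolist(),"mid",W.mean(0).round(1))
    for i in range(4):
        v=W[(i+1)%4]-W[i];print("  side",np.linalg.norm(v).round(1),np.degrees(np.arctan2(v[1],v[0])).round(1))
top=cv2.imread("pics/top0.png");sc=cv2.imread("pics/scene0.png")
f=lambda P,o,s:[((x+.5)/s-.5+o[0],(y+.5)/s-.5+o[1]) for x,y in P]
# front-left, front-right, rear-right, rear-left
quad("top",top,f([(245,488),(482,376),(325,78),(92,190)],(190,145),6),14.3)
quad("scene",sc,f([(478,535),(618,280),(225,165),(72,420)],(185,220),8),14.3)
# column tops, screws
for nm,n,P,o,s in(("top","top",[(178,322),(374,224)],(190,145),6),("sc","scene",[(278,280),(402,80)],(185,220),8)):
    u=f(P,o,s);print(nm,[onz(n,x,77.3).round(1).tolist() for x in u])
# lower plate front corners
for nm,n,P,o,s in(("top","top",[(297,455),(417,392)],(190,145),6),("sc","scene",[(492,442),(572,315)],(185,220),8)):
    u=f(P,o,s);print(nm,[onz(n,x,22.3).round(1).tolist() for x in u])
# upper plate front edge top corners z~22.3+gap+7=34.5
for nm,n,P,o,s in(("top","top",[(262,370),(365,318)],(190,145),6),("sc","scene",[(385,370),(458,255)],(185,220),8)):
    u=f(P,o,s);print(nm,[onz(n,x,34.5).round(1).tolist() for x in u])
E
```

```text
top resid [0.22, 0.3, 0.28, 0.31]
[[229.39999389648438, 229.5], [271.6000061035156, 208.1999969482422], [244.5, 156.5], [203.3000030517578, 176.8000030517578]]
[[564.8, 389.1], [605.5, 311.9], [701.9, 364.1], [662.5, 439.4]] mid [633.6 376.1]
  side 87.3 -62.2
  side 109.6 28.5
  side 85.0 117.6
  side 109.9 -152.7
scene resid [0.21, 0.73, 0.29, 0.2]
[[245.0, 288.8999938964844], [263.6000061035156, 253.89999389648438], [211.5, 240.39999389648438], [190.1999969482422, 273.6000061035156]]
[[560.9, 392.4], [601.7, 314.7], [699.0, 366.4], [659.4, 444.1]] mid [630.2 379.4]
  side 87.8 -62.3
  side 110.1 28.0
  side 87.2 117.0
  side 111.3 -152.3
top [[613.2, 400.0, 77.3], [642.9, 343.5, 77.3]]
sc [[610.2, 402.5, 77.3], [639.0, 345.8, 77.3]]
top [[581.0, 370.7, 22.3], [600.9, 334.4, 22.3]]
sc [[579.5, 374.1, 22.3], [596.3, 336.8, 22.3]]
top [[605.3, 380.4, 34.5], [621.7, 349.6, 34.5]]
sc [[604.6, 383.7, 34.5], [620.4, 350.2, 34.5]]
```

Request:
send_rows:
  motion: [0,0,0,-251,-30,243,1,0,0,0,-251,-30,243,1,0,0,0,-251,-30,243,1,0,0,0,-251,-30,243,1,0,0,0,-251,-30,243,1,0,0,0,-251,-30,243,1,0,0,0,-251,-30,243,1]

```text
t: 0.98
position: [332.2, -327.6, 252.9]
eef_rot: [[0.242, 0.001, 0.97], [-0.97, -0.0, 0.242], [0.0, -1.0, 0.0]]
contact_force: [-0.0, 0.4, 0.6]
grip_width: 87.3
```

Request:
send_rows:
  motion: [0,0,0,-178,0,156,1,0,0,0,-178,0,156,1,0,0,0,-178,0,156,1,0,0,0,-178,0,156,1,0,0,0,-178,0,156,1,0,0.57,0,-430,172,243,1,0,0.57,0,-430,172,243,1,0,0.57,0,-430,172,243,1,0,0.57,0,-430,172,243,1,0,0.57,0,-430,172,243,1,0,0.57,0,-430,172,243,1,0,0.57,0,-430,172,243,1,0,0.57,0,-430,172,243,1]

```text
t: 2.6
position: [465.7, 143.0, 81.1]
eef_rot: [[0.175, 0.001, 0.985], [-0.985, -0.001, 0.175], [0.001, -1.0, 0.001]]
contact_force: [0.5, -0.1, 0.3]
grip_width: 87.2
```

```bash
python3 - <<'E'
from h import *
o=env.get_obs();print(o["t"],o["position"],o["eef_rot"])
for n in ("scene","top"):
    im=env.capture(n)[:,:,::-1]; cv2.imwrite(f"pics/{n}1.png",im)
    x,y=(315,160) if n=="scene" else (290,190)
    cv2.imwrite(f"pics/{n}1z.png",cv2.resize(im[y:y+120,x:x+160],None,fx=5,fy=5,interpolation=cv2.INTER_CUBIC))
print(env.get_obs()["position"])
E
```

```text
2.6 [465.74215185 142.97878483  81.06486807] [[ 1.75189636e-01  8.81364117e-04  9.84534314e-01]
 [-9.84534218e-01 -8.41397559e-04  1.75190372e-01]
 [ 9.82791275e-04 -9.99999258e-01  7.20328999e-04]]
[465.70147359 143.43882205  81.25158295]
```

View pics/top1z.png

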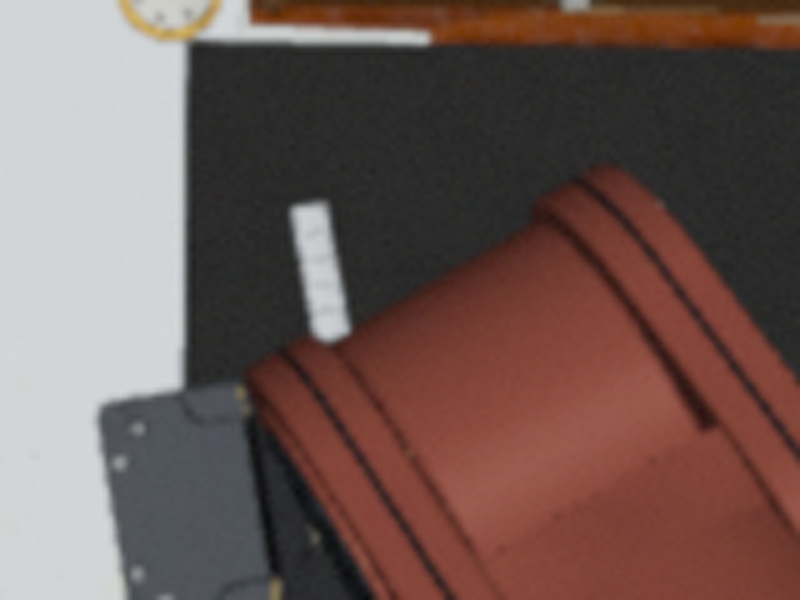

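View pics/scene1z.png

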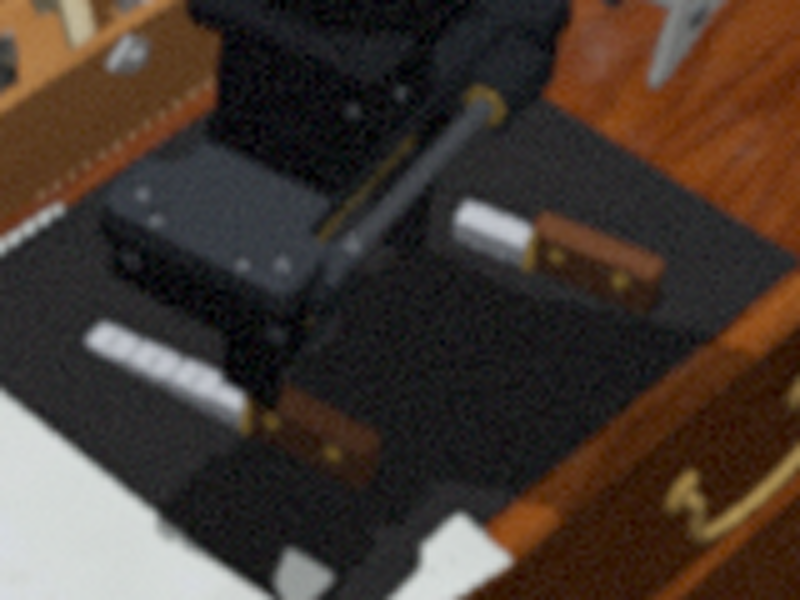

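Request:
send_rows:
  motion: [0,0,0,-2,50,-1,1,0,0,0,-2,71,-1,1,0,0,0,-2,71,-1,1,0,0,0,-2,71,-1,1]
  grip_force: 45

```text
t: 3.2
position: [464.5, 146.7, 10.8]
eef_rot: [[0.177, 0.002, 0.984], [-0.984, 0.0, 0.177], [0.0, -1.0, 0.002]]
contact_force: [-0.6, 0.8, 0.3]
grip_width: 86.7
```

Request:
send_rows:
  motion: [0,0,0,0,3,0,1,0,0,0,0,3,0,1,0,0,0,0,3,0,-1,0,0,0,0,3,0,-1,0,0,0,0,3,0,-1,0,0,0,0,3,0,-1,0,0,0,0,3,0,-1,0,0,0,0,3,0,-1,0,0,0,0,3,0,-1,0,0,0,0,3,0,-1]
  grip_force: 45

```text
t: 4.45
position: [463.5, 146.9, 6.6]
eef_rot: [[0.178, -0.0, 0.984], [-0.984, 0.0, 0.178], [-0.0, -1.0, -0.0]]
contact_force: [1.8, -0.5, -0.7]
grip_width: 14.9
```

Request:
send_rows:
  motion: [0,0,0,0,-30,0,-1,0,0,0,0,-60,0,-1,0,-1,0,-50,-60,12,-1,0,-2,0,-100,-60,24,-1,0,-2.93,0,-141,-60,34,-1,0,-2.93,0,-141,-60,34,-1,0,-2.93,0,-141,-60,34,-1,0,-2.93,0,-141,-60,34,-1]

```text
t: 5.45
position: [472.2, 290.2, 66.4]
eef_rot: [[0.465, -0.0, 0.885], [-0.885, -0.001, 0.465], [0.001, -1.0, -0.001]]
contact_force: [0.9, -0.7, 0.1]
grip_width: 13.7
```

```bash
python3 - <<'E'
from h import *
o=env.get_obs();print(o["t"],o["position"],o["eef_rot"],o["contact_force"],o["ft_torque"])
for n in ("scene","top"):
    im=env.capture(n)[:,:,::-1]; cv2.imwrite(f"pics/{n}2.png",im)
    x,y=(190,200) if n=="scene" else (190,150)
    cv2.imwrite(f"pics/{n}2z.png",cv2.resize(im[y:y+120,x:x+160],None,fx=5,fy=5,interpolation=cv2.INTER_CUBIC))
    print(env.get_obs()["position"])
E
```

```text
5.45 [472.16580799 290.20830934  66.37895049] [[ 4.65063141e-01 -1.03798828e-04  8.85277507e-01]
 [-8.85277138e-01 -9.74840528e-04  4.65062833e-01]
 [ 8.14731415e-04 -9.99999519e-01 -5.45253127e-04]] [ 0.89481505 -0.65662965  0.10461394] [-0.04930416 -0.02183678  0.01495383]
[472.22219535 290.29224007  66.49347973]
[472.24216057 290.47876292  66.56901448]
```

View pics/top2z.png

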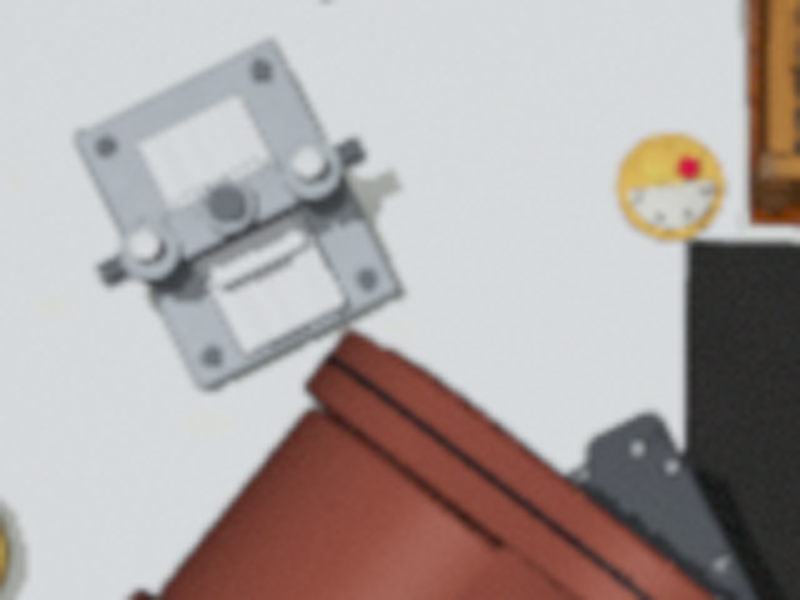

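View pics/scene2z.png

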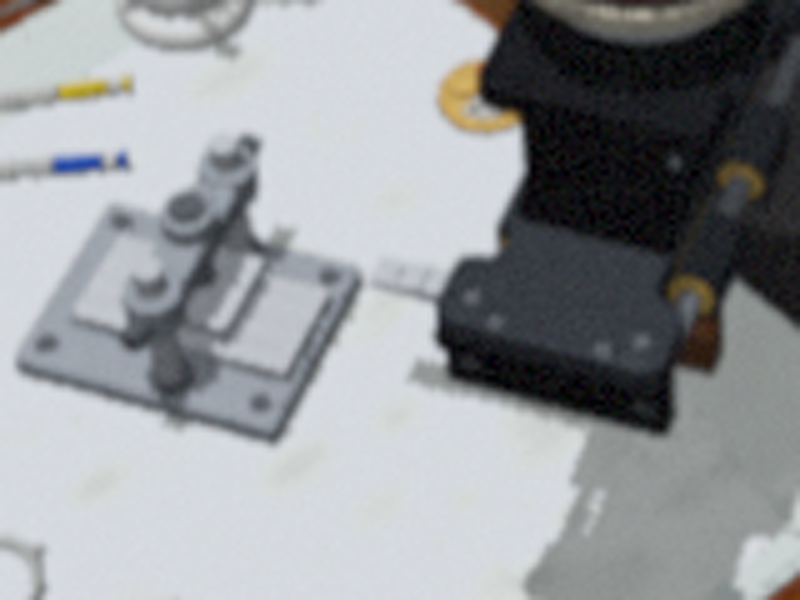

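```bash
python3 - <<'E'
from h import *
for y in(-6,0,6): 
  for z in (64.9,67.9):
    u=np.array([.885,.465]);n=np.array([-.465,.885]);p=np.r_[np.array([472.2,290.3])+103*u+y*n,z];a=proj("scene",p);print(y,z,a.round(1),((a-[190,200])*5+2).round(0))
im=cv2.imread("pics/scene2.png");cv2.imwrite("pics/s2zz.png",cv2.resize(im[240:275,250:300],None,fx=14,fy=14,interpolation=cv2.INTER_CUBIC))
E
```

```text
-6 64.9 [266.1 252. ] [383. 262.]
-6 67.9 [266. 251.] [382. 257.]
0 64.9 [264.8 254.5] [376. 274.]
0 67.9 [264.7 253.4] [376. 269.]
6 64.9 [263.6 256.9] [370. 286.]
6 67.9 [263.4 255.8] [369. 281.]
```

View pics/s2zz.png

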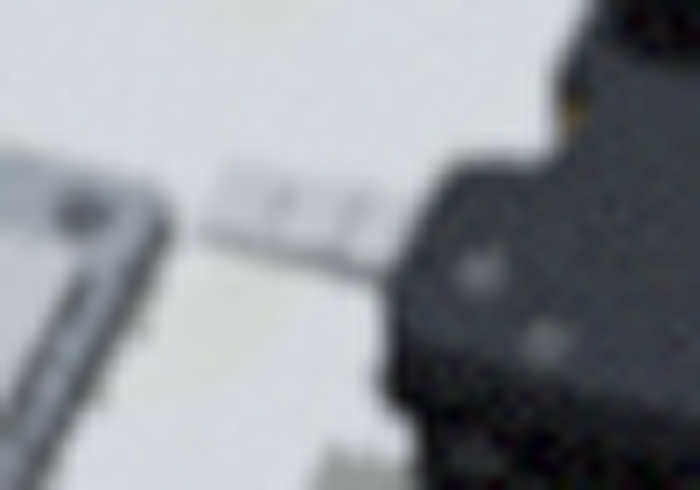

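Request:
send_rows:
  motion: [0,0,0,-2,0,25,-1,0,0,0,-2,0,45,-1,0,0,0,-2,20,45,-1,0,0,0,-2,36,45,-1,0,0,0,-2,36,45,-1,0,0,0,-2,36,45,-1,0,0,0,-2,36,45,-1]

```text
t: 6.42
position: [511.0, 314.7, 31.2]
eef_rot: [[0.467, 0.001, 0.884], [-0.884, 0.0, 0.467], [0.0, -1.0, 0.001]]
contact_force: [-0.1, -0.1, -0.6]
grip_width: 14.0
```

```bash
python3 - <<'E'
from h import *
o=env.get_obs();print(o["t"],o["position"],o["eef_rot"],o["contact_force"],o["ft_torque"])
for n in ("scene","top"):
    im=env.capture(n)[:,:,::-1]; cv2.imwrite(f"pics/{n}3.png",im)
    x,y=(185,215) if n=="scene" else (190,150)
    cv2.imwrite(f"pics/{n}3z.png",cv2.resize(im[y:y+75,x:x+100],None,fx=8,fy=8,interpolation=cv2.INTER_CUBIC))
    print(env.get_obs()["position"])
E
```

```text
6.425 [510.95206785 314.6539856   31.21187722] [[ 4.67047974e-01  8.88211579e-04  8.84231531e-01]
 [-8.84231976e-01  4.15784534e-04  4.67047791e-01]
 [ 4.71874612e-05 -9.99999519e-01  9.79576404e-04]] [-0.05828152 -0.11053954 -0.64653543] [ 0.01445904  0.00721968 -0.02582202]
[510.98265035 314.66504712  31.22123159]
[511.00179317 314.59355553  31.14296293]
```

View pics/top3z.png

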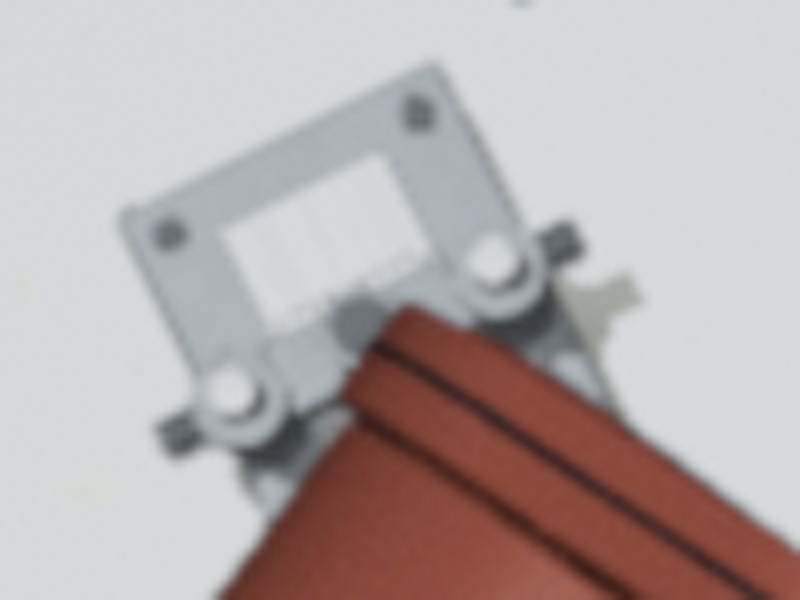

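View pics/scene3z.png

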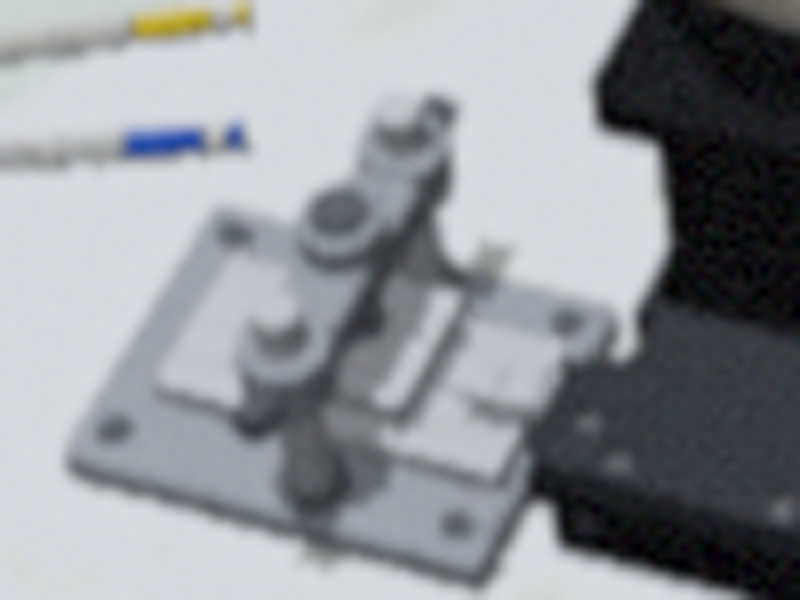

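```bash
cat > zz.py <<'E'
import sys
from h import *
im=cv2.imread(sys.argv[1]);x,y,w,h,f=map(int,sys.argv[3:8])
c=im[y:y+h,x:x+w];c=cv2.resize(c,None,fx=f,fy=f,interpolation=cv2.INTER_CUBIC).astype(float)
cv2.imwrite(sys.argv[2],np.clip((c-90)*1.7,0,255).astype(np.uint8))
E
python3 zz.py pics/scene3.png pics/s3zz.png 222 245 40 32 18
python3 - <<'E'
from h import *
u=np.array([.884,.467]);n=np.array([-.467,.884]);o=np.array([511,314.6])
for z in(29.6,32.6):
  for y in(-6,6):
    for x in (103,75):
      a=proj("scene",np.r_[o+x*u+y*n,z]);print(z,y,x,((a-[222,245])*18+8.5).round(0))
m=np.array([611.5,365.7])
for x,y,z in((0,-18,27),(0,18,27),(0,-18,34),(0,18,34),(-24,-21,22.3),(-24,21,22.3)):
    print("stand",x,y,z,((proj("scene",np.r_[m+x*u+y*n,z])-[222,245])*18+8.5).round(0))
E
```

```text
29.6 -6 103 [408. 274.]
29.6 -6 75 [658. 341.]
29.6 6 103 [361. 360.]
29.6 6 75 [612. 427.]
32.6 -6 103 [405. 256.]
32.6 -6 75 [655. 322.]
32.6 6 103 [357. 341.]
32.6 6 75 [609. 409.]
stand 0 -18 27 [379. 171.]
stand 0 18 27 [236. 426.]
stand 0 -18 34 [371. 128.]
stand 0 18 34 [227. 383.]
stand -24 -21 22.3 [605. 235.]
stand -24 21 22.3 [444. 535.]
```

View pics/s3zz.png

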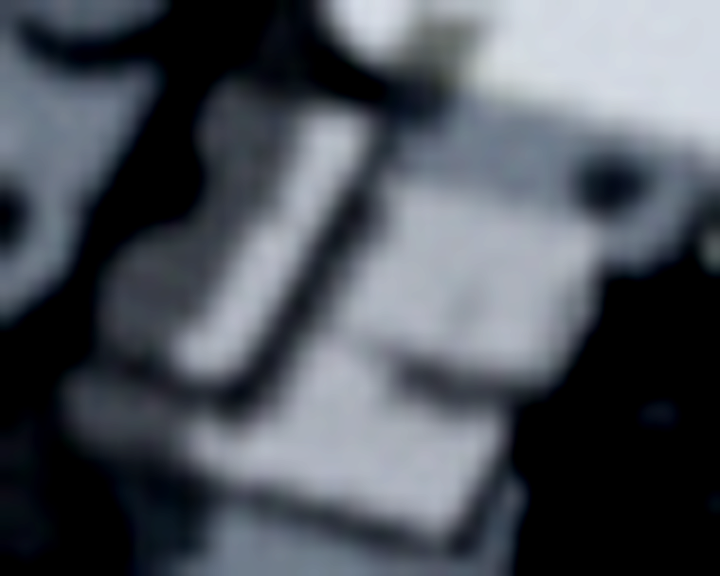

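Request:
send_rows:
  motion: [0,0,0,0,4,0,-1,0,0,0,0,5.5,0,-1,0,0,0,0,5.5,0,-1,0,0,0,0,5.5,0,-1]

```text
t: 7.02
position: [510.7, 314.5, 25.1]
eef_rot: [[0.467, -0.0, 0.884], [-0.884, 0.0, 0.467], [-0.0, -1.0, 0.0]]
contact_force: [0.5, -0.8, -0.7]
grip_width: 13.8
```

Request:
send_rows:
  motion: [0,0,0,0,0.5,0,-1,0,0,0,0,0.5,0,-1]

```text
t: 7.28
position: [510.7, 314.5, 24.6]
eef_rot: [[0.467, -0.0, 0.884], [-0.884, 0.0, 0.467], [-0.0, -1.0, -0.0]]
contact_force: [0.4, 1.0, -0.8]
grip_width: 13.7
```

Request:
send_rows:
  motion: [0,0,0,0,0.5,0,-1,0,0,0,0,0.5,0,-1]

```text
t: 7.52
position: [510.7, 314.5, 24.1]
eef_rot: [[0.467, -0.0, 0.884], [-0.884, 0.0, 0.467], [-0.0, -1.0, -0.0]]
contact_force: [-0.1, 0.3, -0.9]
grip_width: 13.6
```

Request:
send_rows:
  motion: [0,0,0,0,0.4,0,-1,0,0,0,0,0.4,0,-1]

```text
t: 7.78
position: [510.8, 314.6, 23.8]
eef_rot: [[0.467, 0.0, 0.884], [-0.884, 0.0, 0.467], [-0.0, -1.0, 0.0]]
contact_force: [0.3, 0.6, 1.3]
grip_width: 13.9
```

Request:
send_rows:
  motion: [0,0,0,0,0.3,0,-1,0,0,0,0,0.3,0,-1]

```text
t: 8.02
position: [510.9, 314.6, 23.5]
eef_rot: [[0.467, 0.0, 0.884], [-0.884, 0.0, 0.467], [-0.0, -1.0, 0.0]]
contact_force: [-0.0, -0.5, 1.9]
grip_width: 13.8
```

```bash
python3 - <<'E'
from rig import env
o=env.get_obs();print(o["position"],o["contact_force"],o["ft_torque"])
E
```

```text
[510.85414847 314.55949761  23.54978624] [-0.03862425 -0.50070918  1.86869909] [-0.02684814 -0.06651564 -0.00052394]
```

Request:
send_rows:
  motion: [0,0,0,0,0,4,-1,0,0,0,0,0,8,-1,0,0,0,0,0,12,-1,0,0,0,0,0,16,-1,0,0,0,0,0,16,-1]

```text
t: 8.65
position: [525.5, 322.4, 23.5]
eef_rot: [[0.467, 0.001, 0.884], [-0.884, 0.001, 0.467], [-0.0, -1.0, 0.001]]
contact_force: [1.1, -0.2, 3.4]
grip_width: 13.6
```

```bash
python3 - <<'E'
from h import *
im=env.capture("scene")[:,:,::-1]; cv2.imwrite("pics/scene4.png",im)
o=env.get_obs();print(o["position"],o["contact_force"],o["ft_torque"])
E
python3 zz.py pics/scene4.png pics/s4zz.png 212 245 44 32 18
```

```text
[525.37924358 322.30524369  23.53610556] [0.8868281  0.79594966 2.73117582] [ 0.18758103 -0.46699774 -0.02671836]
```

View pics/s4zz.png

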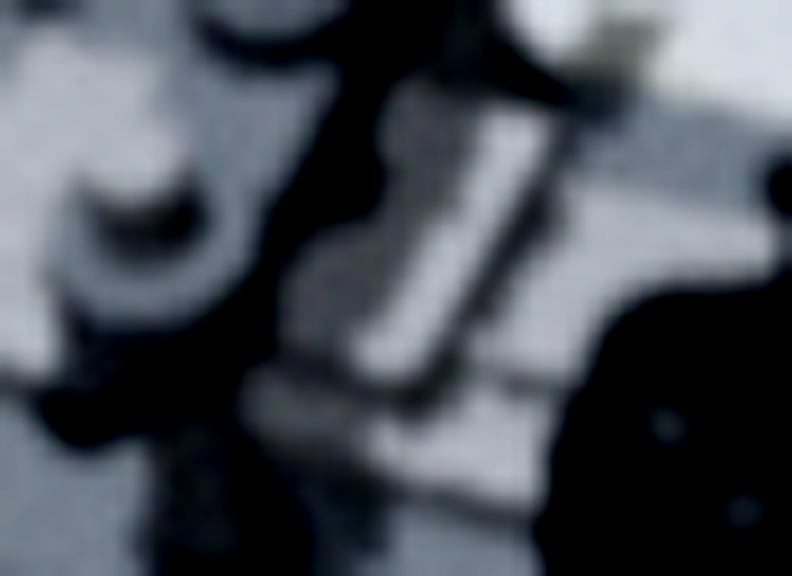

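Request:
send_rows:
  motion: [0,0,0,0,-0.2,2,-1,0,0,0,0,-0.2,4,-1,0,0,0,0,-0.2,4,-1]

```text
t: 9.07
position: [528.6, 323.9, 23.6]
eef_rot: [[0.467, 0.0, 0.884], [-0.884, 0.0, 0.467], [-0.0, -1.0, 0.0]]
contact_force: [1.1, -0.2, 2.8]
grip_width: 13.8
```

Request:
send_rows:
  motion: [0,0,0,0,0,2,-1,0,0,0,0,0,4,-1,0,0,0,0,0,4,-1]

```text
t: 9.45
position: [532.2, 325.8, 23.6]
eef_rot: [[0.467, 0.0, 0.884], [-0.884, 0.0, 0.467], [-0.0, -1.0, 0.0]]
contact_force: [-0.0, 0.8, 4.4]
grip_width: 13.4
```

Request:
send_rows:
  motion: [0,0,0,0,0,2,-1,0,0,0,0,0,4,-1,0,0,0,0,0,4,-1]

```text
t: 9.82
position: [535.8, 327.7, 23.6]
eef_rot: [[0.467, 0.0, 0.884], [-0.884, 0.0, 0.467], [-0.0, -1.0, 0.0]]
contact_force: [-0.2, 0.4, 4.3]
grip_width: 13.8
```

Request:
send_rows:
  motion: [0,0,0,0,-0.2,1.5,-1,0,0,0,0,-0.2,3,-1,0,0,0,0,-0.2,3,-1]

```text
t: 10.2
position: [538.0, 328.9, 23.7]
eef_rot: [[0.467, -0.0, 0.884], [-0.884, -0.0, 0.467], [0.0, -1.0, -0.001]]
contact_force: [-2.4, -1.5, 5.8]
grip_width: 13.5
```

```bash
python3 - <<'E'
from rig import env
o=env.get_obs();print(o["position"],o["contact_force"],o["ft_torque"])
E
```

```text
[537.97951471 328.87609015  23.71926167] [-2.37758007 -1.49044016  5.77723638] [-0.14457066  0.21552349  0.00449854]
```

Request:
send_rows:
  motion: [0,0,0,0,0,1.5,-1,0,0,0,0,0,3,-1,0,0,0,0,0,3,-1]

```text
t: 10.58
position: [540.3, 330.2, 23.7]
eef_rot: [[0.467, -0.001, 0.884], [-0.884, -0.001, 0.467], [0.0, -1.0, -0.001]]
contact_force: [-3.3, -3.1, 7.0]
grip_width: 13.8
```

```bash
python3 - <<'E'
from rig import env
o=env.get_obs();print(o["position"],o["contact_force"],o["ft_torque"])
E
```

```text
[540.26028518 330.17903452  23.74490427] [-3.29196528 -3.09450574  7.00095251] [-0.25283378  0.55166872  0.00143661]
```

Request:
send_rows:
  motion: [0,0,0,0,-0.4,0,-1,0,0,0,0,-0.4,0,-1]

```text
t: 10.82
position: [540.3, 330.2, 23.9]
eef_rot: [[0.467, -0.001, 0.884], [-0.884, -0.001, 0.467], [-0.0, -1.0, -0.001]]
contact_force: [-3.0, -1.8, 5.1]
grip_width: 13.6
```

```bash
python3 - <<'E'
from h import *
im=env.capture("scene")[:,:,::-1]; cv2.imwrite("pics/scene5.png",im)
o=env.get_obs();print(o["position"],o["contact_force"],o["ft_torque"])
E
python3 zz.py pics/scene5.png pics/s5zz.png 212 245 44 32 18
```

```text
[540.31819671 330.15504038  23.90150763] [-3.72245608 -1.57830449  3.89122473] [-0.25395089  0.61925848 -0.00281114]
```

View pics/s5zz.png

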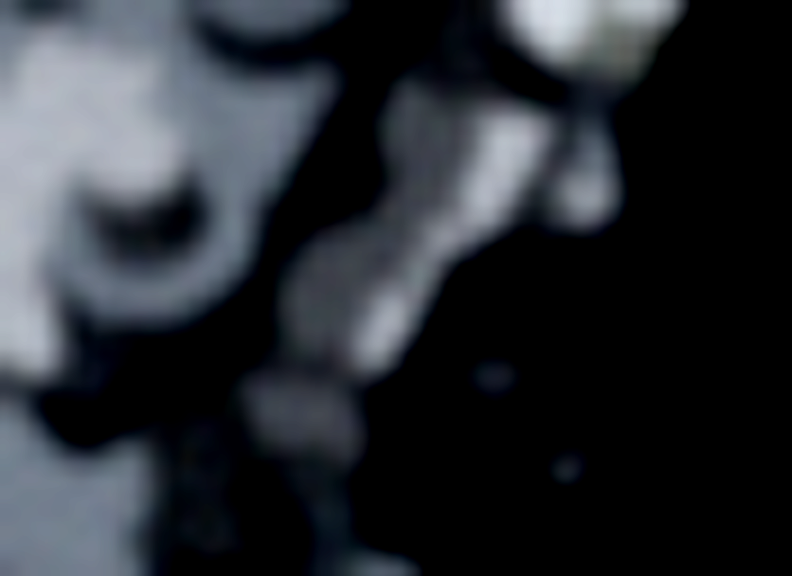

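Request:
send_rows:
  motion: [0,0,0,0,-0.3,1.5,-1,0,0,0,0,-0.3,3,-1,0,0,0,0,-0.3,3,-1]

```text
t: 11.25
position: [543.3, 331.6, 24.1]
eef_rot: [[0.467, -0.001, 0.884], [-0.884, -0.0, 0.467], [-0.0, -1.0, -0.001]]
contact_force: [-2.3, -1.7, 0.9]
grip_width: 13.7
```

```bash
cat > f.py <<'E'
from rig import env
import numpy as np
o=env.get_obs();p=o["position"];u=np.array([.884,.467]);n=np.array([-.467,.884]);f=o["contact_force"];t=o["ft_torque"]
print("t",round(o["t"],2),"travel",((p[:2]-[510.85,314.5])@u).round(2),"lat",((p[:2]-[510.85,314.5])@n).round(2),"z",p[2].round(2),"Fax",(f[:2]@u).round(2),"Flat",(f[:2]@n).round(2),"Fz",f[2].round(2),"Tn",(t[:2]@n).round(3), "rot",o["eef_rot"][:,1].round(4))
E
python3 f.py
```

```text
t 11.25 travel 36.68 lat -0.09 z 24.08 Fax -2.86 Flat -0.45 Fz 0.88 Tn 0.753 rot [-6.e-04 -3.e-04 -1.e+00]
```

Request:
send_rows:
  motion: [0,0,0,0,0,1.5,-1,0,0,0,0,0,3,-1,0,0,0,0,0,3,-1]

```text
t: 11.62
position: [546.1, 333.0, 24.2]
eef_rot: [[0.467, -0.0, 0.884], [-0.884, -0.0, 0.467], [-0.0, -1.0, -0.0]]
contact_force: [-3.3, -1.1, -2.0]
grip_width: 13.5
```

```bash
python3 f.py
```

```text
t 11.62 travel 39.84 lat -0.08 z 24.18 Fax -3.42 Flat 0.6 Fz -2.04 Tn 0.672 rot [-3.e-04 -1.e-04 -1.e+00]
```

Request:
send_rows:
  motion: [0,0,0,0,0.2,1.5,-1,0,0,0,0,0.2,3,-1,0,0,0,0,0.2,3,-1]

```text
t: 12.0
position: [548.8, 334.6, 24.2]
eef_rot: [[0.467, -0.0, 0.884], [-0.884, 0.0, 0.467], [-0.0, -1.0, -0.0]]
contact_force: [-3.3, -1.6, -2.4]
grip_width: 13.8
```

```bash
python3 f.py
```

```text
t 12.0 travel 42.94 lat -0.0 z 24.16 Fax -3.64 Flat 0.1 Fz -2.43 Tn 0.8 rot [-1.e-04  0.e+00 -1.e+00]
```

```bash
python3 - <<'E'
from h import *
im=env.capture("scene")[:,:,::-1]; cv2.imwrite("pics/scene6.png",im)
E
python3 zz.py pics/scene6.png pics/s6zz.png 212 245 44 32 18; python3 f.py
```

```text
t 12.05 travel 42.93 lat 0.0 z 24.16 Fax -2.67 Flat -0.06 Fz -2.54 Tn 0.743 rot [-0.e+00  1.e-04 -1.e+00]
```

View pics/s6zz.png

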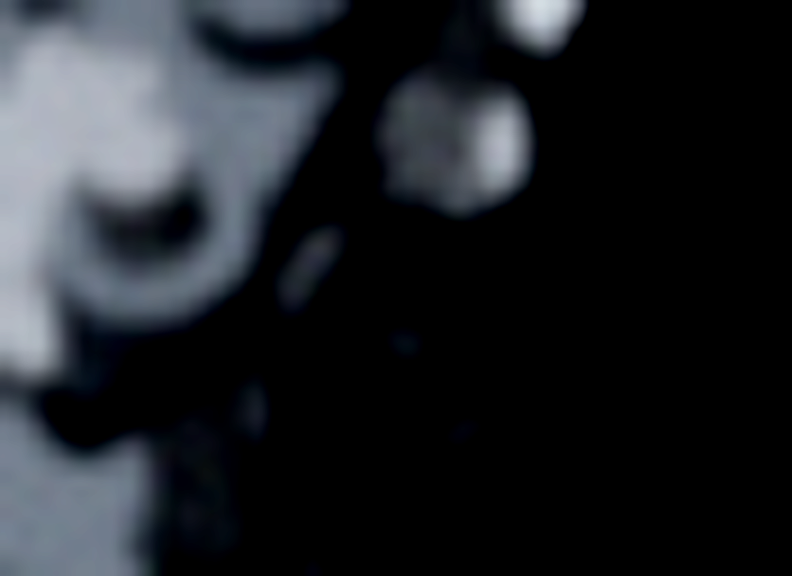

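Request:
send_rows:
  motion: [0,0,0,0,0.3,1,-1,0,0,0,0,0.3,2,-1,0,0,0,0,0.3,3,-1]

```text
t: 12.42
position: [551.2, 335.9, 24.1]
eef_rot: [[0.467, -0.0, 0.884], [-0.884, -0.0, 0.467], [0.0, -1.0, -0.0]]
contact_force: [-5.1, -3.2, -0.4]
grip_width: 14.0
```

```bash
python3 f.py
```

```text
t 12.43 travel 45.67 lat 0.1 z 24.09 Fax -6.03 Flat -0.46 Fz -0.36 Tn 1.272 rot [-4.e-04 -3.e-04 -1.e+00]
```

Request:
send_rows:
  motion: [0,0,0,0,0,1,-1,0,0,0,0,0,1.5,-1]

```text
t: 12.68
position: [552.4, 336.6, 24.1]
eef_rot: [[0.467, -0.001, 0.884], [-0.884, -0.0, 0.467], [0.0, -1.0, -0.001]]
contact_force: [-6.2, -2.7, 0.6]
grip_width: 13.6
```

```bash
python3 f.py
```

```text
t 12.68 travel 47.08 lat 0.15 z 24.09 Fax -6.78 Flat 0.53 Fz 0.57 Tn 1.346 rot [-5.e-04 -3.e-04 -1.e+00]
```

Request:
send_rows:
  motion: [0,0,0,0,0,0,-1,0,0,0,0,0,0,-1,0,0,0,0,0,0,-1,0,0,0,0,0,0,-1]

```text
t: 13.18
position: [552.5, 336.6, 24.1]
eef_rot: [[0.467, -0.0, 0.884], [-0.884, -0.0, 0.467], [0.0, -1.0, -0.0]]
contact_force: [-5.1, -3.5, 0.7]
grip_width: 13.9
```

```bash
python3 f.py; python3 - <<'E'
from h import *
for n in ("scene","top"):
    im=env.capture(n)[:,:,::-1]; cv2.imwrite(f"pics/{n}7.png",im)
E
python3 f.py
```

```text
t 13.18 travel 47.12 lat 0.15 z 24.08 Fax -6.13 Flat -0.77 Fz 0.73 Tn 1.268 rot [-4.e-04 -2.e-04 -1.e+00]
t 13.28 travel 47.12 lat 0.12 z 24.07 Fax -5.91 Flat 1.14 Fz 0.28 Tn 1.179 rot [-4.e-04 -2.e-04 -1.e+00]
```

View pics/scene7.png

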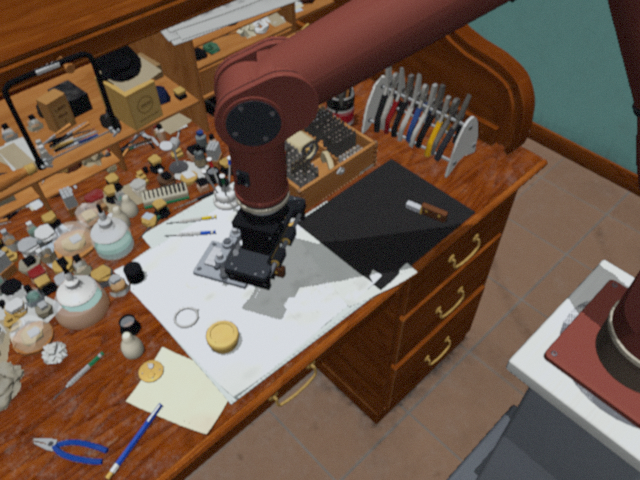

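View pics/top7.png

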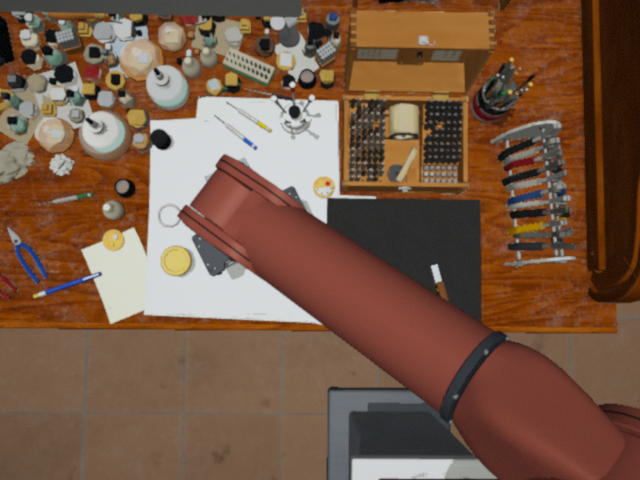

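Request:
send_rows:
  motion: [0,0,0,0,0,0.7,-1,0,0,0,0,0,1.4,-1]

```text
t: 13.52
position: [553.6, 337.2, 24.1]
eef_rot: [[0.467, -0.001, 0.884], [-0.884, -0.0, 0.467], [0.0, -1.0, -0.001]]
contact_force: [-6.0, -2.6, 1.5]
grip_width: 13.5
```

```bash
python3 f.py
```

```text
t 13.53 travel 48.39 lat 0.13 z 24.09 Fax -6.55 Flat 0.52 Fz 1.47 Tn 1.423 rot [-6.e-04 -5.e-04 -1.e+00]
```

Request:
send_rows:
  motion: [0,0,0,0,0,0,-1,0,0,0,0,0,0,-1,0,0,0,0,0,0,-1,0,0,0,0,0,0,-1,0,0,0,0,0,0,-1,0,0,0,0,0,0,-1]

```text
t: 14.28
position: [553.7, 337.3, 24.1]
eef_rot: [[0.467, -0.0, 0.884], [-0.884, -0.0, 0.467], [0.0, -1.0, -0.0]]
contact_force: [-4.5, -2.3, -0.0]
grip_width: 13.7
```

```bash
python3 f.py
```

```text
t 14.28 travel 48.51 lat 0.16 z 24.11 Fax -5.07 Flat 0.13 Fz -0.03 Tn 1.252 rot [-4.e-04 -2.e-04 -1.e+00]
```

```bash
python3 - <<'E'
from rig import env
print(env.close_job()); o=env.get_obs();print(o["t"],o["position"],o["contact_force"])
E
```

```text
the job is handed in; nothing more can be done
None
the job is handed in; nothing more can be done
```

I picked up the long-bladed taper gauge by its handle and slid the blade, flat on the lower plate and straight in, between the plates. I handed the job in at about 14.3 s, still holding it there.

**Depth and push:** The tip is about 39 mm inside the mouth, give or take about 2 mm. The push needed while advancing was about 6.5–7 N, settling to 5–6 N at rest. Vertical force is near zero, with no forcing. From the push force I estimate the upper plate is raised about 1.3–1.5 mm.

**Checks that were weak or disagreed:**
- **Lift not seen directly:** The gripper hid the plates from both cameras, so the lift comes from forces and travel only. Travel alone gives a wider range, about 1–2 mm.
- **First touch uncertain:** First contact came early, at about 20 mm of depth. For a few millimetres I was pressing the handle slightly too low, up to about 7 N. I then raised it until the vertical force was near zero.
- **Lateral position:** The two cameras disagreed by about 4 mm on where the stand sits sideways, so I aimed between them. The blade went under the upper plate without touching the columns.

**Other things on the desk:** In the last pictures the block gauge, tin, case ring and watch movement looked to be in the same places as before.

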